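# Seat the amber filter in the filter slide and close its keeper

### The job

The photometer's filter slide is drawn out, and the amber filter lies loose on its top face beside the empty pocket. With the fingertips push the filter across the pocket's rim until it drops in and lies flat, then push the red post of the open keeper round until the keeper stands fully home over the filter, like the one on the green filter, so that the slide could go back into its port. Do not pick the filter up or touch its glass, and leave the green filter, its keeper and the other things on the bench as they are.

Things in the scene. Friction and masses are not known exactly. Their poses are not given: they have to be found in the camera images.
- filter_slide: Filter slide: aluminium plate 100 x 200 mm, drawn out of a white photometer 146 wide, 76 mm high (y = -98 to -206 mm); all fixed. Origin on the worktop under the plate's middle, x across, y along it to a low black pull tab (y = 98 to 130, 14 mm high). Flat top face 20 mm above the origin. Empty pocket at y = +8, green filter's at y = -64 mm. The amber filter starts centred at y = +56 to +66.
- pocket (a point): Centre of the floor of the empty pocket. The pocket is 54 mm across and 6 mm deep (its floor is 14 mm above the worktop, its rim 20 mm, edge slightly bevelled), with a 26 mm light hole through the floor. Axes as those of the slide.
- amber_filter: The loose filter: amber glass in a knurled steel ring, 50 mm across, 12 mm thick, about 0.07 kg. Origin at the centre of its underside, z up. It lies flat on the slide's top face. Its glass, 38 mm across, is flush with the ring's top. Seated, its underside rests on the pocket floor and the ring stands 6 mm above the slide's top face.
- keeper (a joint): Keeper of the empty pocket: flat steel arm, 4 mm thick, 11 wide, turning on an upright screw, its underside 7.5 mm above the slide's top face: it passes over a seated filter but strikes one still lying on top. 0 = fully home, over the filter's ring, against its stop; grows as it opens, to 1.8 rad. Closing turns it anticlockwise seen from above. Stays where left (about 1 N at the post moves it).
- keeper_pivot (a point): Centre of the keeper's turning axis at the underside of its arm: at x = +40, y = -28 mm in the slide's frame, 27.5 mm above the worktop. The arm reaches 35 mm from this axis.
- keeper_post (a point): Middle of the keeper's finger post, a red upright pin 11 mm across, 29 mm from the pivot axis along the arm; the post spans 35.5 to 50.5 mm above the worktop and this point is 43.5 mm above it.
- green_filter: The green glass filter, same size as the amber one, already seated in the other pocket. Leave it.
- green_keeper (a joint): The keeper of the green filter, same kind, closed (0), pivot at x = -40, y = -28 mm in the slide's frame. Leave it closed.
- amber_filter_glass: The amber glass of the loose filter (38 mm across); same origin and axes as the amber filter. Not to be touched.
- flask_3: Volumetric flask, 61 mm bulb, 198 mm tall, on the right. Leave it.
- pen: Blue pen, 140 mm long, lying on the left. Leave it.
- reagent_left: White bottle with red cap, 66 mm wide, 150 mm tall, at the far left. Leave it.
- lamp_carton_1: Upright lamp carton, grey, 46 mm square, 158 mm tall, behind the slide. Leave it.
- lamp_carton_2: Upright lamp carton, beige, 46 mm square, 158 mm tall, behind the slide. Leave it.
- lamp_loose: Hollow cathode lamp lying on its foam block, 142 mm long, 55 mm high, behind the slide. Leave it.
- tweezers: Steel tweezers, 128 mm long, lying left of the slide. Leave them.
- timer: White lab timer, 62 mm square, 21 mm high, at the back left. Leave it.
- screwdriver: Screwdriver with red handle, 189 mm long, lying on the left. Leave it.
- green_pocket (a point): Centre of the floor of the pocket that holds the green filter; same size as the empty one.
Mind the look-alikes: they are no part of the job. What is shaped like the amber_filter but blue is not meant.

How it is judged:
By the outcome, as a careful person would: the job done as asked, in the order asked, and still so for the second after the job is handed in, with the robot touching nothing.
It also fails if it takes over 54 s, if anything falls off the work surface, if the arm or the gripper's body presses on something with over 40 N, if the wrist force passes 120 N, or if a joint passes its speed limit or range.

### The arm

A 6-joint arm with a two-finger parallel gripper is mounted at the origin on a cart in front of the work surface, level with it; the furniture and walls round the work are solid. World frame = base frame: x ahead of the robot, y to its left, z up, the work surface at z = 0. Lengths are in mm, angles in degrees, forces in N, time in s.
With the tool pointing down it reaches from about 300 to 850 mm from the base axis. Payload 4.2 kg.
Tool frame: the origin (TCP) lies at the very end of the fingers, on their centre line; the grasp point (between the pads) lies 19 mm behind it (env.grip_depth is the distance from the TCP to the grasp point, in mm); z points along the fingers, y is the line along which they close (so a half turn about z gives the same grasp; the last joint's range is limited). The gripper opens to 91 mm and grips with 3 to 60 N. Pads are 32 mm wide; open, the fingers measure 118 mm over their backs; the gripper's body (76 mm by 178 mm) begins 60 mm behind the grasp point.
Start: joints at [75.86, 18.312, 89.639, -0, 72.044, -1.146], TCP at [129.296, 560.293, 190.076] pointing down, gripper open.
Joint ranges: [-177.97, 177.97], [-48.28, 115.42], [12.27, 149.76], [-77.06, 257.06], [2.81, 150.46], [-146.56, 146.56]. Speed limits (degrees/s): [147.25, 147.25, 180, 180, 180, 180].

### API

Orientations are given as [roll, pitch, yaw] about the fixed x, y, z axes, in that order (R = Rz(yaw) Ry(pitch) Rx(roll)).
In Python, from workcell import env, cams gives the robot as it stands.
- The arm moves only by the tool apply_moves, never from a script. Its argument "deltas" is a list of rows, each a list of 5 numbers: the shift along the tool's x, y, z in m, then the turn about the tool's z in rad, then the opening, from -1 (shut) to 1 (fully open), so that 0 is half open. In form: [[tx, ty, tz, roll, gripper], ...]. A call has 1 to 5 rows; each row is the pose to reach, as a shift and turn from the pose commanded when the call began, along the tool's axes at that moment; what a row does not reach only later rows make up. A row lasts 1/10 s, in which the tool goes at most 50 mm and 8.59 degrees, less where a joint would pass 70% of its speed; a pose out of reach is approached as far as the arm can. A call with a gripper value outside its range is refused whole. The fingers move at their own pace and stop on an object; "grip_force" is the grip in N (left out, the last holds). Time passes only in rows, so rows that repeat a pose let the fingers close. It gives the time, the measured TCP pose, the force, the opening and the grip force at its end, in the units of the state.
- env.state(): the state, without advancing time (a new reading comes with each control period).
- cams.grab_frame(name): name is "scene" or "top"; returns the picture (480x640x3 uint8, blue, green, red); there is no depth.
- cams.get_calibration(name): a dict with "mtx" (3x3 intrinsics, pixels), "eye" and "attitude" of the camera in the world. Camera axes: x right, y down, z forward; pixel columns grow to the right and rows downward; lengths in mm; the calibration is good to about 2 mm. A picture is of the moment at which its call begins. get_calibration takes no time and is no camera call.
- env.job_done(): hands the job in; it is judged then, once.
The state is a dict: "time_s": time; "qpos": joint angles; "qvel": joint speeds; "effort": joint torques, N m; "ee_pos": TCP position; "ee_rot": TCP orientation; "force": force on the tool from outside, world axes, zero at the start; "torque": the same for the moment, N m; "gripper_width": finger opening in mm; "gripper_force": force on a finger pad.
Only numpy, scipy, OpenCV 4.12 (cv2) and the standard library are available. Lean on these libraries where they do the work, as an engineer would, in place of code of your own. Each camera call takes 0.05 s, during which the arm holds its last target. There are 200 camera calls.

## Working session

There is one attempt and no reset: what is moved stays moved. The work goes in short steps, Python scripts to look and compute and a tool call to move; the robot and the scene stay as the last step left them, time stands still between calls to the robot, and variables do not carry over. Pictures are saved under pics/ and viewed, at most 10 in all, crops included, and the job is handed in when it is done.

Besides the shell and the picture viewer there is one more tool, called as name([rows], argument=value, ...), one row to a line, values as JSON. apply_moves: Moves the arm, as the interface text tells. Its arguments: {"type":"object","properties":{"deltas":{"type":"array"},"grip_force":{"type":"number"}},"required":["deltas"]}

```bash
mkdir -p pics; ls
python3 - <<'E'
from workcell import env,cams
import cv2
for n in("scene","top"):
    cv2.imwrite(f"pics/{n}0.png",cams.grab_frame(n)); print(n,cams.get_calibration(n))
print(env.state())
E
```

```text
pics
scene {'mtx': array([[580.81308024,   0.        , 310.49794029],
       [  0.        , 580.81308024, 241.02686967],
       [  0.        ,   0.        ,   1.        ]]), 'eye': array([ -51.78242475, -595.25672889, 1273.56519255]), 'attitude': array([-140.87438461,   -0.59567491,  -39.2147163 ])}
top {'mtx': array([[538.15558474,   0.        , 319.17105393],
       [  0.        , 538.15558474, 233.20549104],
       [  0.        ,   0.        ,   1.        ]]), 'eye': array([ 338.57472077,  158.80243504, 1278.33102493]), 'attitude': array([-1.69336420e+02, -2.60327132e-02, -9.09556006e+01])}
{'time_s': 0.1, 'qpos': array([ 7.58594657e+01,  1.83473180e+01,  8.96981226e+01, -1.20639377e-03,
        7.20430023e+01, -1.14659798e+00]), 'qvel': array([-0.01171442, -0.14317256, -0.16617881, -0.03651779, -0.04957234,
        0.01566761]), 'effort': array([-2.12136952e-04, -4.13330519e+01, -2.32508880e+01,  7.28525757e-02,
        4.23143548e-02, -3.83867155e-05]), 'ee_pos': array([129.18484188, 559.81437966, 189.31975513]), 'ee_rot': array([-1.79911552e+02, -6.22969529e-04,  1.67006436e+02]), 'force': array([-0.02159139,  0.54557538, -0.49829946]), 'torque': array([ 0.02601411, -0.02643027, -0.02252409]), 'gripper_force': 0.0, 'gripper_width': 91.47950924851389}
```

View pics/top0.png

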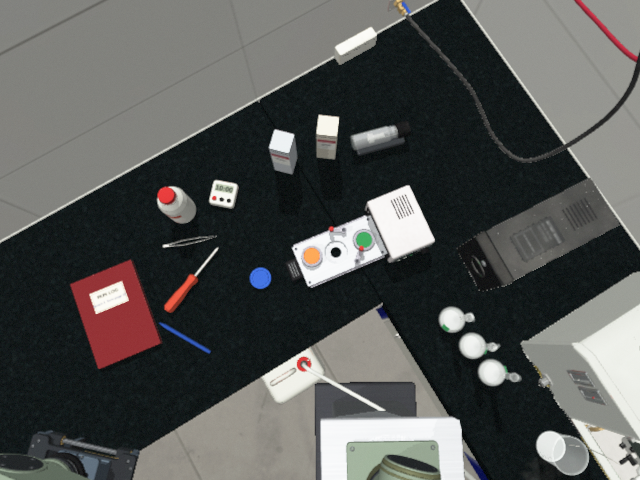

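View pics/scene0.png

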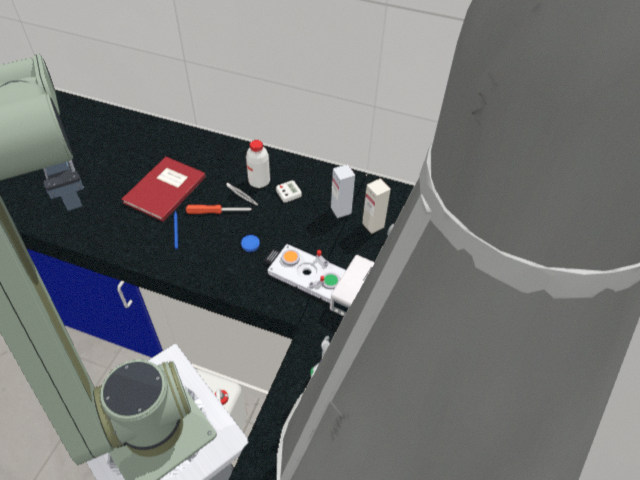

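The top view shows the amber filter at about (312,257), the empty pocket at (336,252) and the green filter at (363,240). The open keeper's red post is at about (331,229) and the green keeper's post at about (361,248). Two things could be mistaken for the amber filter: the blue disc at (260,278) and the green filter. The orange one is the target, and I'll check it in a close crop.

```bash
cat > h.py <<'E'
import numpy as np, cv2
from scipy.spatial.transform import Rotation as R
from workcell import env,cams
def cam(n):
    c=cams.get_calibration(n); return c["mtx"],np.array(c["eye"]),R.from_euler("xyz",c["attitude"],degrees=True).as_matrix()
def ray(n,u,v,z):
    K,e,A=cam(n); d=A@np.linalg.solve(K,[u,v,1]); return e+d*(z-e[2])/d[2]
def proj(n,p):
    K,e,A=cam(n); q=K@(A.T@(np.asarray(p,float)-e)); return q[:2]/q[2]
def crop(n,u,v,w,h,s,f,img=None):
    im=cams.grab_frame(n) if img is None else img
    cv2.imwrite(f,cv2.resize(im[v:v+h,u:u+w],None,fx=s,fy=s,interpolation=cv2.INTER_CUBIC))
def rel(x,y): # slide -> world needs fitted pose file
    o=np.load("pose.npy"); c,s=np.cos(o[2]),np.sin(o[2]); return np.array([o[0]+c*x-s*y,o[1]+s*x+c*y])
E
python3 - <<'E'
from h import *
crop("top",280,180,160,120,5,"pics/c1.png",cv2.imread("pics/top0.png"))
E
```

```text
(no output)
```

View pics/c1.png

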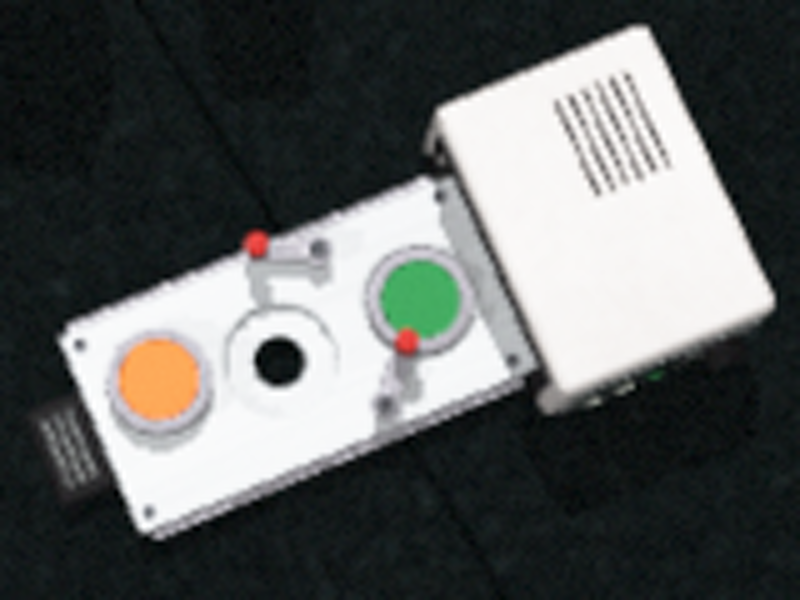

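The crop confirms the choice: the amber filter's glass centre is at crop (159,379) and the pocket's hole is at (280,361). The open keeper has its pivot at (319,247) and its post at (256,244). The green keeper has its pivot at (385,404) and its post at (406,341).

Run:
```python
from h import *
from scipy.optimize import least_squares
px=lambda u,v:((u+.5)/5-.5+280,(v+.5)/5-.5+180)
P=[((280,361),(0,8),14),((420,300),(0,-64),26),((319,247),(40,-28),33),((385,404),(-40,-28),33),((62,332),(50,98.5),20)]
W=np.array([ray("top",*px(*p[0]),p[2])[:2] for p in P]); S=np.array([p[1] for p in P],float)
def f(o):
    c,s=np.cos(o[2]),np.sin(o[2]); return ((S@np.array([[c,s],[-s,c]])+o[:2])-W).ravel()
r=least_squares(f,[400,150,.4]); o=r.x; np.save("pose.npy",o); print(o,np.degrees(o[2]),r.fun.reshape(-1,2).round(1))
c,s=np.cos(o[2]),np.sin(o[2]);inv=lambda w:np.array([[c,s],[-s,c]])@(w-o[:2])
for n,q,z in (("amber",(159,379),32),("post",(256,244),50.5),("gpost",(406,341),50.5),("pocket",(280,361),14),("sc1",(80,345),20),("sc2",(149,511),20),("sc3",(441,195),20),("sc4",(513,360),20)):
    w=ray("top",*px(*q),z)[:2]; print(n,w.round(1),inv(w).round(1))
```

```text
[5.34325109e+02 1.08895803e+02 3.67878107e-01] 21.077862892292522 [[ 0.4  0.4]
 [ 0.1 -0.4]
 [-0.4  0.1]
 [ 0.   0.3]
 [-0.1 -0.4]]
amber [520.7 173.4] [10.5 65.1]
post [580.6 127.2] [49.8  0.4]
gpost [533.8  58.8] [-18.5 -46.6]
pocket [531. 116.] [-0.5  7.8]
sc1 [539.3 210.7] [41.3 93.2]
sc2 [460.2 179.1] [-44.   92.1]
sc3 [609.1  37.4] [ 44.  -93.6]
sc4 [528.7   6. ] [-42.2 -94. ]
```

```bash
cat >> h.py <<'E'
def go(x,y,z,yaw,slide=True):
    """tool-frame shift (m) and turn (rad) from the measured pose; x,y,yaw in the slide frame"""
    o=np.load("pose.npy"); s=env.state(); p=s["ee_pos"]
    w=np.append(rel(x,y),z); yw=yaw+np.degrees(o[2])
    T=R.from_euler("xyz",[180,0,s["ee_rot"][2]],degrees=True).as_matrix()
    d=T.T@(w-p)/1000; t=-np.radians((yw-s["ee_rot"][2]+180)%360-180)
    print("world",w.round(1),"now",p.round(1),"yaw",s["ee_rot"].round(2),"delta",d.round(4),"turn",round(t,4),"F",s["force"].round(1),"w",round(s["gripper_width"],1),"t",s["time_s"])
E
python3 - <<'E'
from h import *
go(19.7,115,190,79.6)
for n,q,z in(("c1",(287,172),0),("c2",(328,158),0),("flask",(452,320),150)): print(n,ray("top",*q,z))
E
```

```text
world [511.3 223.3 190. ] now [129.2 559.8 189.3] yaw [-179.91   -0.    167.01] delta [-0.448  -0.242  -0.0007] turn 1.1577 F [-0.   0.5 -0.5] w 91.5 t 0.1
c1 [734.36209994 231.09216613   0.        ]
c2 [768.81987251 129.12437332   0.        ]
flask [ 363.55830106 -117.23490899  150.        ]
```

apply_moves([
  [-0.044, -0.024, 0, 0.14, -0.34],
  [-0.088, -0.048, 0, 0.28, -0.34],
  [-0.132, -0.072, 0, 0.42, -0.34],
  [-0.176, -0.096, 0, 0.56, -0.34],
  [-0.22, -0.12, 0, 0.7, -0.34],
])

```text
time_s: 0.6
ee_pos: [317.2, 392.7, 189.8]
ee_rot: [-180.0, 0.0, 126.6]
force: [0.5, 1.9, -0.0]
gripper_width: 53.7
gripper_force: 0.0
```

```bash
python3 -c "
from h import *
go(19.7,115,190,79.6)"
```

```text
world [511.3 223.3 190. ] now [317.2 392.7 189.8] yaw [-179.98    0.    126.59] delta [-2.517e-01  5.490e-02 -2.000e-04] turn 0.4523 F [ 0.5  1.9 -0. ] w 53.7 t 0.6
```

apply_moves([
  [-0.046, 0.011, 0, 0.1, -0.34],
  [-0.092, 0.022, 0, 0.2, -0.34],
  [-0.138, 0.033, 0, 0.3, -0.34],
  [-0.184, 0.042, 0, 0.4, -0.34],
  [-0.228, 0.05, 0, 0.452, -0.34],
])

```text
time_s: 1.1
ee_pos: [494.3, 240.3, 189.7]
ee_rot: [-180.0, 0.0, 100.8]
force: [-0.9, 0.6, -0.6]
gripper_width: 30.2
gripper_force: 0.0
```

```bash
python3 -c "
from h import *
go(19.7,115,60,79.6)"
```

```text
world [511.3 223.3  60. ] now [494.3 240.3 189.7] yaw [-179.97    0.    100.81] delta [-0.0199  0.0136  0.1297] turn 0.0023 F [-0.9  0.6 -0.6] w 30.2 t 1.1
```

apply_moves([
  [-0.02, 0.0136, 0.03, 0.002, -0.34],
  [-0.02, 0.0136, 0.07, 0.002, -0.34],
  [-0.02, 0.0136, 0.11, 0.002, -0.34],
  [-0.02, 0.0136, 0.13, 0.002, -0.34],
  [-0.02, 0.0136, 0.13, 0.002, -0.34],
])

```text
time_s: 1.6
ee_pos: [507.6, 223.6, 56.6]
ee_rot: [-179.5, 0.1, 100.9]
force: [-0.3, 0.6, -0.0]
gripper_width: 30.1
gripper_force: 0.0
```

```bash
python3 -c "
from h import *
go(19.7,115,23,79.6)
im=cams.grab_frame('top');cv2.imwrite('pics/t1.png',im)
crop('top',270,200,120,90,6,'pics/c2.png',im)"
```

```text
world [511.3 223.3  23. ] now [507.6 223.6  56.6] yaw [-1.7954e+02  9.0000e-02  1.0087e+02] delta [-0.0011  0.0037  0.0336] turn 0.0034 F [-0.3  0.6 -0. ] w 30.1 t 1.6
```

View pics/c2.png

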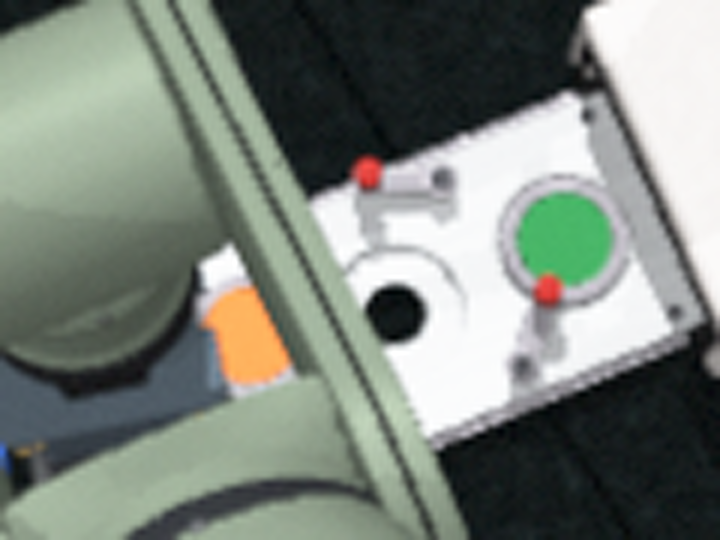

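The crop shows the arm covering part of the amber filter, at crop (250,335), which hasn't moved. The fingers are behind it, so I'm descending.

apply_moves([
  [-0.001, 0.003, 0.015, 0.003, -0.34],
  [-0.001, 0.003, 0.028, 0.003, -0.34],
  [-0.001, 0.003, 0.028, 0.003, -0.34],
  [-0.001, 0.003, 0.028, 0.003, -0.34],
])

```text
time_s: 2.05
ee_pos: [513.6, 224.7, 32.6]
ee_rot: [180.0, -0.0, 100.7]
force: [0.0, 0.1, -0.9]
gripper_width: 29.9
gripper_force: 0.0
```

```bash
python3 -c "
from h import *
go(19.7,115,23.5,79.6)
im=cams.grab_frame('scene');cv2.imwrite('pics/s2.png',im)
crop('scene',230,215,140,105,5,'pics/c3.png',im)"
```

```text
world [511.3 223.3  23.5] now [513.6 224.7  32.6] yaw [ 1.7996e+02 -1.0000e-02  1.0073e+02] delta [-0.001  -0.0025  0.0091] turn 0.0009 F [ 0.   0.1 -0.9] w 29.9 t 2.05
```

View pics/c3.png

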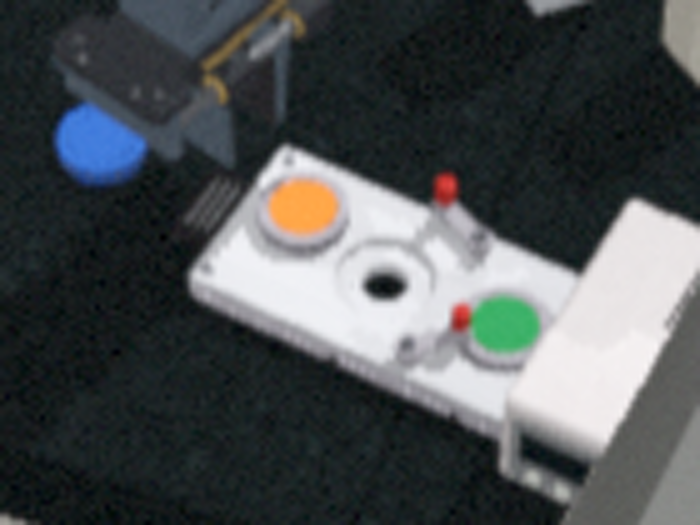

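The scene crop shows the fingertips at roughly crop (232,165) and (282,122), behind the amber filter at (303,207). I'll check these against the calibration.

```bash
python3 -c "
from h import *
def c(p): return ((proj('scene',p)-[230,215])*5).round(0)
o=np.load('pose.npy')
s=env.state(); A=R.from_euler('xyz',s['ee_rot'],degrees=True).as_matrix();p=s['ee_pos'];print(p)
for y in(-28.5,-15,15,28.5):
  for x in (-16,16): print(x,y,c(p+A@[x,y,0]))
print('pocket',c(np.append(rel(0,8),14)),'amber',c([520.7,173.4,32]),'green',c(np.append(rel(0,-64),26)),'tab',c(np.append(rel(0,115),14)))
print('post',c([580.6,127.2,50.5]), 'gpost',c([533.8,58.8,50.5]))
"
```

```text
[513.85253943 224.83963988  32.90753706]
-16 -28.5 [219. 198.]
16 -28.5 [175. 168.]
-16 -15 [236. 183.]
16 -15 [192. 153.]
-16 15 [272. 151.]
16 15 [229. 121.]
-16 28.5 [289. 136.]
16 28.5 [245. 107.]
pocket [382. 281.] amber [300. 205.] green [501. 323.] tab [212. 202.]
post [441. 182.] gpost [456. 307.]
```

apply_moves([
  [-0.001, -0.0025, 0.005, 0.001, -0.34],
  [-0.001, -0.0025, 0.009, 0.001, -0.34],
  [-0.001, -0.0025, 0.009, 0.001, -0.34],
  [-0.001, -0.0025, 0.009, 0.001, -0.34],
])

```text
time_s: 2.5
ee_pos: [511.1, 223.1, 23.0]
ee_rot: [-180.0, -0.0, 100.7]
force: [-0.7, -0.2, -0.2]
gripper_width: 29.9
gripper_force: 0.0
```

```bash
python3 -c "
from h import *
im=cams.grab_frame('scene');cv2.imwrite('pics/s3.png',im)
go(19.7,115,23.5,79.6)
crop('scene',240,220,70,52,10,'pics/c4.png',im)"
```

```text
world [511.3 223.3  23.5] now [511.2 223.1  23.1] yaw [ 1.7999e+02 -1.0000e-02  1.0066e+02] delta [ 0.0001  0.0002 -0.0004] turn -0.0003 F [-0.  -0.8  0. ] w 30.0 t 2.55
```

View pics/c4.png

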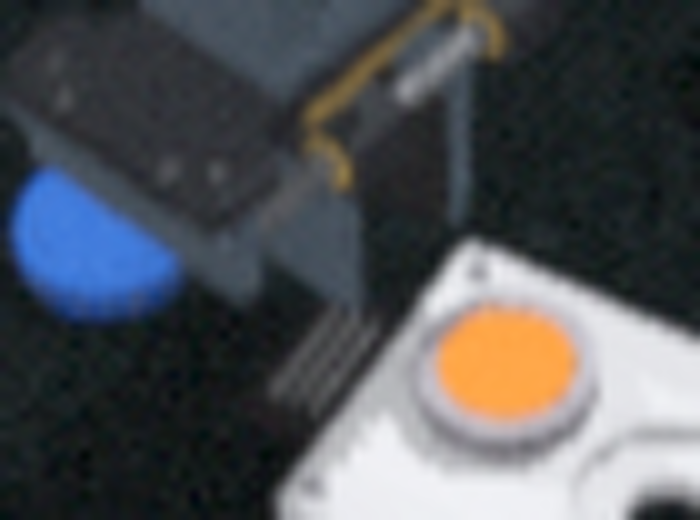

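The finger's inner front edge is at about (360,305) in the crop, within 2 px of where the calibration puts it. The fingers stand clear behind the ring, so I'm starting the push.

apply_moves([
  [-0.007, 0, 0, 0, -0.34],
  [-0.014, 0, 0, 0, -0.34],
  [-0.018, 0, 0, 0, -0.34],
  [-0.022, 0, 0, 0, -0.34],
  [-0.026, 0, 0, 0, -0.34],
])

```text
time_s: 3.05
ee_pos: [516.1, 197.1, 23.1]
ee_rot: [180.0, -0.0, 100.6]
force: [-0.5, 0.1, 0.0]
gripper_width: 30.1
gripper_force: 0.0
```

apply_moves([
  [-0.004, 0, 0, 0, -0.34],
  [-0.008, 0, 0, 0, -0.34],
  [-0.012, 0, 0, 0, -0.34],
  [-0.012, 0, 0, 0, -0.34],
  [-0.012, 0, 0, 0, -0.34],
])

```text
time_s: 3.55
ee_pos: [518.2, 185.7, 23.1]
ee_rot: [180.0, -0.0, 100.6]
force: [0.4, -0.2, -0.2]
gripper_width: 30.5
gripper_force: 0.0
```

```bash
cat >> h.py <<'E'
def amber(im,z=32):
    m=cv2.inRange(cv2.cvtColor(im,cv2.COLOR_BGR2HSV),(8,130,150),(22,255,255)); m[:215]=0;m[300:]=0;m[:,:270]=0;m[:,390:]=0
    M=cv2.moments(m,True); u,v=M['m10']/M['m00'],M['m01']/M['m00']
    o=np.load("pose.npy");c,s=np.cos(o[2]),np.sin(o[2]); w=ray('scene',u,v,z)
    print("amber px",round(u,1),round(v,1),"area",M['m00'],"slide",(np.array([[c,s],[-s,c]])@(w[:2]-o[:2])).round(1))
E
python3 -c "
from h import *
im=cams.grab_frame('scene');cv2.imwrite('pics/s4.png',im)
amber(cv2.imread('pics/s3.png'));amber(im)
o=np.load('pose.npy');c,s=np.cos(o[2]),np.sin(o[2]); print('tcp slide',np.array([[c,s],[-s,c]])@(env.state()['ee_pos'][:2]-o[:2]))
go(0,8,23.5,79.6)"
```

```text
amber px 290.0 255.8 area 107.0 slide [11.2 65.4]
amber px 290.7 256.2 area 99.0 slide [10.8 63. ]
tcp slide [12.60793302 77.6017831 ]
world [531.4 116.4  23.5] now [518.2 185.8  23.1] yaw [ 1.7999e+02 -1.0000e-02  1.0065e+02] delta [-0.0707  0.0002 -0.0004] turn -0.0004 F [-0.3 -0.3 -0.1] w 30.0 t 3.6
```

```bash
python3 -c "
from h import *
crop('scene',255,220,80,60,9,'pics/c5.png',cv2.imread('pics/s4.png'))"
```

```text
(no output)
```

View pics/c5.png

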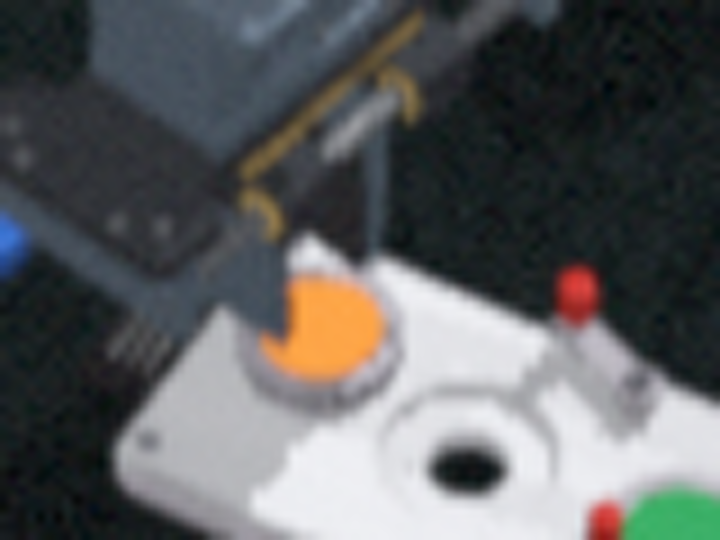

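```bash
python3 -c "
from h import *
def c(p): return ((proj('scene',p)-[255,220])*9).round(0)
s=env.state(); A=R.from_euler('xyz',s['ee_rot'],degrees=True).as_matrix();p=s['ee_pos'];print(p,s['gripper_width'])
for z in (0,-10,-40):
 for y in(-28.5,-15,15,28.5):
  print(z,y,[c(p+A@[x,y,z]) for x in (-16,0,16)])
print('tip ray', [ray('scene',255+285/9,220+335/9,z).round(0) for z in (23,32,40)])
crop('top',270,200,120,90,6,'pics/c6.png')
"
```

```text
[518.18105818 185.83971939  23.06480036] 29.961850566942022
0 -28.5 [array([260., 406.]), array([220., 378.]), array([181., 350.])]
0 -15 [array([290., 378.]), array([250., 351.]), array([211., 323.])]
0 15 [array([356., 318.]), array([316., 291.]), array([277., 264.])]
0 28.5 [array([385., 291.]), array([346., 264.]), array([306., 238.])]
-10 -28.5 [array([259., 386.]), array([219., 358.]), array([179., 330.])]
-10 -15 [array([289., 358.]), array([249., 330.]), array([210., 303.])]
-10 15 [array([356., 298.]), array([316., 271.]), array([276., 244.])]
-10 28.5 [array([385., 271.]), array([345., 244.]), array([306., 217.])]
-40 -28.5 [array([257., 324.]), array([216., 296.]), array([176., 268.])]
-40 -15 [array([287., 296.]), array([247., 268.]), array([206., 241.])]
-40 15 [array([355., 235.]), array([314., 208.]), array([274., 181.])]
-40 28.5 [array([385., 209.]), array([344., 181.]), array([304., 155.])]
tip ray [array([515., 181.,  23.]), array([511., 176.,  32.]), array([508., 171.,  40.])]
```

View pics/c6.png

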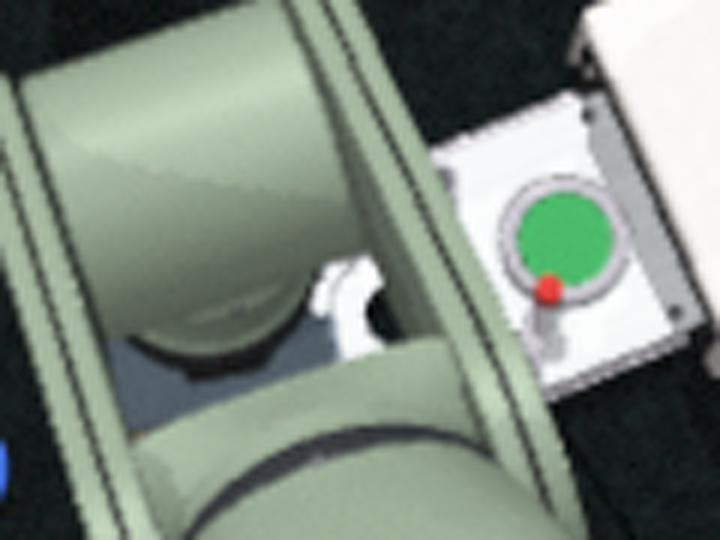

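The amber filter hasn't moved: its right edge is still at px 297.8, although by the reported pose the fingers should be inside it. The visible tips at crop (285,335) and (375,255) back-project to z ≈ 43. The real tips therefore stand about 20 mm above the reported TCP, hovering over the glass without touching it. I'll back off and go lower in steps.

apply_moves([
  [0.01, 0, 0, 0, -0.34],
  [0.022, 0, 0, 0, -0.34],
  [0.034, 0, 0, 0, -0.34],
  [0.038, 0, 0, 0, -0.34],
  [0.038, 0, 0, 0, -0.34],
])

```text
time_s: 4.15
ee_pos: [510.9, 224.2, 23.0]
ee_rot: [180.0, -0.0, 100.8]
force: [-0.4, -0.2, 0.7]
gripper_width: 30.6
gripper_force: 0.0
```

apply_moves([
  [0, 0, 0.004, 0, -0.34],
  [0, 0, 0.008, 0, -0.34],
  [0, 0, 0.012, 0, -0.34],
  [0, 0, 0.012, 0, -0.34],
])

```text
time_s: 4.55
ee_pos: [510.6, 222.5, 10.2]
ee_rot: [-179.9, 0.0, 100.6]
force: [-0.1, 0.4, -0.3]
gripper_width: 30.1
gripper_force: 0.0
```

```bash
python3 -c "
from h import *
im=cams.grab_frame('scene');cv2.imwrite('pics/s5.png',im)
amber(im); s=env.state(); A=R.from_euler('xyz',s['ee_rot'],degrees=True).as_matrix();p=s['ee_pos'];print(p,s['force'],env.grip_depth)
for z in (0,-10,-20): print(z,[proj('scene',p+A@[-16,y,z]).round(1) for y in (-15,28.5)])
a=cv2.imread('pics/s3.png')
# vertical profiles along the near finger's front edge, before/after
for n,i in(('s3',a),('s5',im)):
  for u in (274,275): print(n,u,[tuple(int(k) for k in i[v,u]) for v in range(244,260)])
"
```

```text
amber px 290.1 255.9 area 109.0 slide [11.  65.1]
[510.85810845 222.70158012  10.54602052] [-0.36301082  0.63956266  0.43837103] 18.8
0 [array([277. , 257.7]), array([287.5, 248.3])]
-10 [array([276.8, 255.5]), array([287.4, 246. ])]
-20 [array([276.7, 253.2]), array([287.4, 243.8])]
s3 274 [(87, 76, 66), (89, 77, 67), (93, 83, 73), (95, 85, 73), (91, 80, 69), (93, 83, 74), (76, 65, 59), (64, 60, 58), (78, 78, 76), (86, 85, 85), (71, 68, 68), (74, 72, 70), (85, 81, 81), (77, 75, 76), (60, 58, 58), (67, 63, 61)]
s3 275 [(86, 76, 66), (87, 76, 66), (83, 73, 63), (85, 76, 65), (87, 77, 66), (85, 77, 68), (85, 77, 69), (91, 83, 81), (84, 83, 82), (71, 68, 68), (79, 76, 76), (86, 84, 84), (69, 67, 65), (52, 53, 52), (88, 85, 83), (134, 130, 130)]
s5 274 [(86, 75, 66), (87, 76, 66), (87, 76, 64), (87, 75, 63), (92, 81, 71), (90, 80, 70), (92, 81, 70), (93, 81, 71), (91, 79, 69), (86, 76, 69), (72, 67, 63), (71, 66, 67), (82, 80, 80), (77, 77, 74), (55, 51, 51), (69, 65, 68)]
s5 275 [(84, 76, 64), (84, 73, 64), (85, 76, 62), (84, 75, 65), (89, 79, 69), (88, 79, 70), (85, 74, 64), (84, 75, 64), (80, 72, 60), (91, 81, 72), (93, 85, 81), (90, 85, 86), (70, 68, 66), (53, 48, 52), (84, 81, 81), (135, 132, 132)]
```

No contact at reported z = 10, which is below the tab's top, so the offset is real. I'll calibrate it by lowering gently onto the tab, whose top is at 14 mm.

apply_moves([
  [0, 0, 0.003, 0, -0.34],
  [0, 0, 0.006, 0, -0.34],
  [0, 0, 0.008, 0, -0.34],
  [0, 0, 0.008, 0, -0.34],
])

```text
time_s: 5.0
ee_pos: [510.9, 223.0, 2.7]
ee_rot: [-180.0, 0.0, 100.7]
force: [-1.0, 0.1, -0.4]
gripper_width: 30.2
gripper_force: 0.0
```

apply_moves([
  [0, 0, 0.001, 0, -0.34],
  [0, 0, 0.002, 0, -0.34],
  [0, 0, 0.002, 0, -0.34],
])

```text
time_s: 5.3
ee_pos: [511.1, 223.1, 1.0]
ee_rot: [-180.0, -0.0, 100.7]
force: [-0.5, -0.4, -0.1]
gripper_width: 30.3
gripper_force: 0.0
```

apply_moves([
  [0, 0, 0.001, 0, -0.34],
  [0, 0, 0.0015, 0, -0.34],
  [0, 0, 0.0015, 0, -0.34],
])

```text
time_s: 5.6
ee_pos: [511.1, 223.1, -0.5]
ee_rot: [-180.0, -0.0, 100.7]
force: [0.3, 0.5, -0.2]
gripper_width: 29.6
gripper_force: 0.0
```

apply_moves([
  [0, 0, 0.001, 0, -0.34],
  [0, 0, 0.001, 0, -0.34],
])

```text
time_s: 5.8
ee_pos: [511.1, 223.1, -1.6]
ee_rot: [-180.0, -0.0, 100.7]
force: [0.1, -0.5, -0.8]
gripper_width: 30.3
gripper_force: 0.0
```

```bash
python3 -c "
from h import *
im=cams.grab_frame('scene');cv2.imwrite('pics/s6.png',im)
s=env.state(); A=R.from_euler('xyz',s['ee_rot'],degrees=True).as_matrix();p=s['ee_pos'];print(p,s['force'])
print([proj('scene',p+A@[-16,-15,z]).round(1) for z in (0,-10,-20)], proj('scene',np.append(rel(10,130),14)),proj('scene',np.append(rel(10,99),14)),proj('scene',np.append(rel(10,99),20)))
crop('scene',255,230,50,38,14,'pics/c7.png',im)
"
```

```text
[511.07607428 223.09526434  -1.50271579] [ 0.30767712 -0.08113326  0.52405958]
[array([277.1, 260.3]), array([277. , 258.1]), array([276.8, 255.8])] [269.80762027 250.72099439] [279.39407208 255.19390573] [279.32565294 253.84933765]
```

View pics/c7.png

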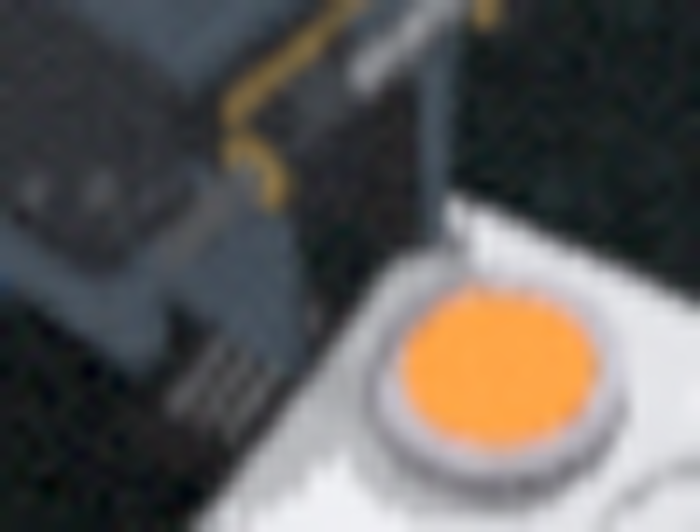

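The near tip at crop (300,372) gives an offset of about 18.7 mm, which matches the grip depth of 18.8. A gentle touch on the tab should confirm it.

apply_moves([
  [0, 0, 0.001, 0, -0.34],
  [0, 0, 0.002, 0, -0.34],
  [0, 0, 0.002, 0, -0.34],
])

```text
time_s: 6.15
ee_pos: [511.1, 223.1, -3.5]
ee_rot: [-180.0, -0.0, 100.7]
force: [0.3, 0.1, -0.1]
gripper_width: 29.8
gripper_force: 0.0
```

apply_moves([
  [0, 0, 0.0005, 0, -0.34],
  [0, 0, 0.001, 0, -0.34],
  [0, 0, 0.001, 0, -0.34],
])

```text
time_s: 6.45
ee_pos: [511.2, 223.1, -3.8]
ee_rot: [180.0, -0.0, 100.7]
force: [-1.9, -0.6, 5.9]
gripper_width: 30.5
gripper_force: 2.7
```

apply_moves([
  [0, 0, 0.0005, 0, -0.34],
  [0, 0, 0.001, 0, -0.34],
  [0, 0, 0.001, 0, -0.34],
])

```text
time_s: 6.75
ee_pos: [511.3, 223.2, -3.9]
ee_rot: [179.9, -0.0, 100.7]
force: [-2.8, -0.8, 11.4]
gripper_width: 30.1
gripper_force: 5.4
```

Contact came at reported z = -3.7, so the offset is 17.7 mm. I'll raise to a tip height of about 22.5 (reported 4.8) and push.

apply_moves([
  [0, 0, -0.005, 0, -0.34],
  [0, 0, -0.0102, 0, -0.34],
  [0, 0, -0.0102, 0, -0.34],
])

```text
time_s: 7.05
ee_pos: [511.7, 223.3, 5.4]
ee_rot: [179.9, -0.0, 100.7]
force: [-0.2, -0.5, -1.4]
gripper_width: 30.3
gripper_force: 0.0
```

apply_moves([
  [-0.005, 0, 0, 0, -0.34],
  [-0.01, 0, 0, 0, -0.34],
  [-0.014, 0, 0, 0, -0.34],
  [-0.018, 0, 0, 0, -0.34],
  [-0.022, 0, 0, 0, -0.34],
])

```text
time_s: 7.55
ee_pos: [515.2, 201.0, 4.6]
ee_rot: [-180.0, -0.0, 100.6]
force: [0.5, 0.6, -0.9]
gripper_width: 30.3
gripper_force: 0.2
```

apply_moves([
  [-0.004, 0, 0, 0, -0.34],
  [-0.008, 0, 0, 0, -0.34],
  [-0.012, 0, 0, 0, -0.34],
  [-0.012, 0, 0, 0, -0.34],
])

```text
time_s: 7.95
ee_pos: [517.5, 189.2, 4.8]
ee_rot: [-180.0, 0.0, 100.6]
force: [-0.2, 0.1, -0.1]
gripper_width: 30.1
gripper_force: 0.0
```

```bash
cat >> h.py <<'E'
def tcp():
    o=np.load('pose.npy');c,s=np.cos(o[2]),np.sin(o[2]);S=env.state(); print('tcp slide',(np.array([[c,s],[-s,c]])@(S['ee_pos'][:2]-o[:2])).round(1),S['ee_pos'][2].round(1),S['ee_rot'][2].round(1),'F',S['force'].round(1),S['time_s'])
E
python3 -c "
from h import *
im=cams.grab_frame('scene');cv2.imwrite('pics/s7.png',im); amber(im); tcp()"
```

```text
amber px 295.3 260.1 area 115.0 slide [ 5.6 45.5]
tcp slide [13.2 81.2] 4.8 100.6 F [0.6 0.6 0.6] 8.0
```

The filter moves as modelled, with its centre 36 mm ahead of the TCP. Continuing over the rim.

apply_moves([
  [-0.003, 0, 0, 0, -0.34],
  [-0.006, 0, 0, 0, -0.34],
  [-0.009, 0, 0, 0, -0.34],
  [-0.012, 0, 0, 0, -0.34],
  [-0.015, 0, 0, 0, -0.34],
])

```text
time_s: 8.5
ee_pos: [520.3, 174.7, 4.8]
ee_rot: [180.0, -0.0, 100.7]
force: [0.3, 0.6, 0.3]
gripper_width: 30.4
gripper_force: 0.2
```

apply_moves([
  [-0.003, 0, 0, 0, -0.34],
  [-0.006, 0, 0, 0, -0.34],
  [-0.009, 0, 0, 0, -0.34],
  [-0.012, 0, 0, 0, -0.34],
  [-0.014, 0, 0, 0, -0.34],
])

```text
time_s: 9.0
ee_pos: [522.9, 160.9, 4.8]
ee_rot: [180.0, -0.0, 100.6]
force: [-0.7, 0.1, -0.0]
gripper_width: 30.2
gripper_force: 0.4
```

```bash
python3 -c "
from h import *
im=cams.grab_frame('scene');cv2.imwrite('pics/s8.png',im); amber(im);amber(im,26); tcp()"
```

```text
amber px 303.4 265.6 area 116.0 slide [ 0.6 17.6]
amber px 303.4 265.6 area 116.0 slide [ 4.4 19.8]
tcp slide [ 8.  52.4] 4.8 100.7 F [0.3 0.3 0.2] 9.05
```

apply_moves([
  [-0.002, 0, 0, 0, -0.34],
  [-0.004, 0, 0, 0, -0.34],
  [-0.006, 0, 0, 0, -0.34],
  [-0.008, 0, 0, 0, -0.34],
  [-0.009, 0, 0, 0, -0.34],
])

```text
time_s: 9.55
ee_pos: [524.5, 152.1, 4.7]
ee_rot: [-180.0, -0.0, 100.6]
force: [0.6, -0.4, -0.7]
gripper_width: 30.2
gripper_force: 0.1
```

```bash
python3 -c "
from h import *
im=cams.grab_frame('scene');cv2.imwrite('pics/s9.png',im); amber(im);amber(im,26); tcp()
print(proj('scene',np.append(rel(0,8),26)),proj('scene',np.append(rel(0,8),32)), proj('scene',np.append(rel(0,-64),26)))
m=cv2.inRange(cv2.cvtColor(im,cv2.COLOR_BGR2HSV),(50,130,60),(85,255,255));m[:250]=0;m[310:]=0;m[:,:315]=0;m[:,360:]=0
M=cv2.moments(m,True);print('green',M['m10']/M['m00'],M['m01']/M['m00'],M['m00'])"
```

```text
amber px 305.9 268.0 area 118.0 slide [-2.8  7.7]
amber px 305.9 268.0 area 118.0 slide [1.  9.9]
tcp slide [ 6.3 43.8] 4.7 100.6 F [ 0.5  0.5 -0.2] 9.6
[306.37237095 268.57680498] [306.3834015  267.23543935] [330.10818167 279.66308673]
green 330.44554455445547 279.5247524752475 101.0
```

apply_moves([
  [-0.001, 0, 0, 0, -0.34],
  [-0.002, 0, 0, 0, -0.34],
  [-0.002, 0, 0, 0, -0.34],
])

```text
time_s: 9.9
ee_pos: [524.8, 150.3, 4.7]
ee_rot: [-180.0, -0.0, 100.7]
force: [-0.3, 0.7, 0.6]
gripper_width: 30.1
gripper_force: 0.0
```

```bash
python3 -c "
from h import *
im=cams.grab_frame('scene');cv2.imwrite('pics/s10.png',im); amber(im);amber(im,26); tcp()"
```

```text
amber px 305.9 268.7 area 117.0 slide [-5.   6.7]
amber px 305.9 268.7 area 117.0 slide [-1.1  8.9]
tcp slide [ 6.  42.1] 4.8 100.7 F [-0.5 -0.2 -0.7] 9.95
```

The blob now sits at (305.9,268.7), matching the seated prediction of (306.4,268.6). It stopped following the fingers, so it seems to have dropped. I'll retreat, rise and check by triangulating with both cameras.

apply_moves([
  [0.008, 0, 0, 0, -0.34],
  [0.015, 0, 0, 0, -0.34],
  [0.015, 0, -0.03, 0, -0.34],
  [0.015, 0, -0.06, 0, -0.34],
  [0.015, 0, -0.09, 0, -0.34],
])

```text
time_s: 10.45
ee_pos: [521.6, 165.9, 95.6]
ee_rot: [-180.0, -0.0, 100.7]
force: [0.6, 0.3, -1.6]
gripper_width: 29.9
gripper_force: 0.0
```

```bash
python3 -c "
from h import *
go(88,10,95,17.4)"
```

```text
world [612.8 149.9  95. ] now [521.6 165.9  95.6] yaw [-1.7996e+02 -1.0000e-02  1.0070e+02] delta [-0.0327  0.0867  0.0006] turn 1.086 F [ 0.6  0.3 -1.6] w 29.9 t 10.45
```

apply_moves([
  [-0.006, 0.016, 0, 0.14, -1],
  [-0.012, 0.032, 0, 0.28, -1],
  [-0.018, 0.048, 0, 0.42, -1],
  [-0.024, 0.064, 0, 0.56, -1],
  [-0.0327, 0.0867, 0, 0.7, -1],
])

```text
time_s: 10.95
ee_pos: [613.0, 149.9, 94.8]
ee_rot: [-179.9, 0.0, 60.3]
force: [0.0, 0.5, -0.6]
gripper_width: 0.6
gripper_force: 0.0
```

apply_moves([
  [0, 0, 0, 0.14, -1],
  [0, 0, 0, 0.28, -1],
  [0, 0, 0, 0.386, -1],
  [0, 0, 0, 0.386, -1],
])

```text
time_s: 11.35
ee_pos: [613.1, 149.7, 94.5]
ee_rot: [-180.0, 0.0, 38.5]
force: [-0.2, -0.3, -0.2]
gripper_width: 0.4
gripper_force: 0.0
```

```bash
cat >> h.py <<'E'
def blob(n,im,lo,hi,box):
    m=cv2.inRange(cv2.cvtColor(im,cv2.COLOR_BGR2HSV),lo,hi);k=np.zeros_like(m);a,b,c,d=box;k[b:d,a:c]=m[b:d,a:c];M=cv2.moments(k,True)
    return (M['m10']/M['m00'],M['m01']/M['m00'],M['m00']) if M['m00']>0 else None
def inv(w):
    o=np.load('pose.npy');c,s=np.cos(o[2]),np.sin(o[2]);return (np.array([[c,s],[-s,c]])@(np.asarray(w)[:2]-o[:2])).round(1)
E
python3 -c "
from h import *
a=cams.grab_frame('top');b=cams.grab_frame('scene');cv2.imwrite('pics/t11.png',a);cv2.imwrite('pics/s11.png',b)
go(81.8,10.4,20.3,17.4);tcp()
t=blob('top',a,(8,130,150),(22,255,255),(290,220,380,290));print('top',t)
if t:
  for z in (26,32): print(z,inv(ray('top',t[0],t[1],z)))
amber(b);amber(b,26)
print(proj('top',np.append(rel(0,8),26)))
"
```

```text
world [606.9 148.   20.3] now [613.1 149.5  94.7] yaw [-179.99    0.     38.59] delta [-0.0058 -0.0027  0.0744] turn 0.002 F [ 0.  -0.5  0.6] w 0.4 t 11.45
tcp slide [88.2  9.6] 94.7 38.6 F [ 0.  -0.5  0.6] 11.45
top None
amber px 305.8 268.9 area 118.0 slide [-5.4  6.6]
amber px 305.8 268.9 area 118.0 slide [-1.5  8.8]
[335.59369442 250.84974654]
```

```bash
python3 -c "
from h import *
crop('scene',275,240,75,56,10,'pics/c8.png',cv2.imread('pics/s11.png'))"
```

```text
(no output)
```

View pics/c8.png

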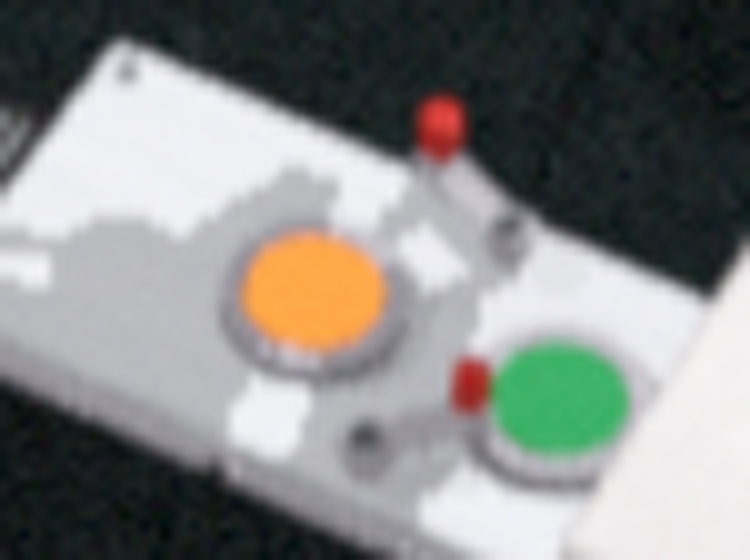

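The crop shows amber at (313,293) with 31 px of ring below the glass, against 33 px for the seated green one, so it lies flat in the pocket. The open post is at (442,127). I'm descending beside it.

apply_moves([
  [-0.003, -0.0027, 0.02, 0.002, -1],
  [-0.006, -0.0027, 0.05, 0.002, -1],
  [-0.006, -0.0027, 0.074, 0.002, -1],
  [-0.006, -0.0027, 0.074, 0.002, -1],
  [-0.006, -0.0027, 0.074, 0.002, -1],
])

```text
time_s: 11.95
ee_pos: [607.1, 147.6, 21.0]
ee_rot: [-180.0, -0.0, 38.4]
force: [0.4, 0.5, -0.1]
gripper_width: 0.3
gripper_force: 0.0
```

```bash
python3 -c "
from h import *
b=cams.grab_frame('scene');tcp();go(39,-3,20.3,17.4)
cv2.imwrite('pics/s12.png',b)
for lo,hi in(((0,150,80),(7,255,255)),((172,150,80),(180,255,255))):
  r=blob('scene',b,lo,hi,(305,240,345,268)); print(r, r and inv(ray('scene',r[0],r[1],43.5)))
  r=blob('scene',b,lo,hi,(310,270,345,290)); print('g',r, r and inv(ray('scene',r[0],r[1],43.5)))
"
```

```text
tcp slide [82.7  9.8] 21.9 38.4 F [0.3 0.3 0.9] 12.0
world [571.8 120.1  20.3] now [607.9 147.8  21.9] yaw [ 1.7995e+02 -1.1000e-01  3.8370e+01] delta [-0.0455 -0.0007  0.0016] turn -0.0018 F [0.3 0.3 0.9] w 0.4 t 12.0
(318.9130434782609, 252.2173913043478, 23.0) [53.  -0.3]
g (321.84615384615387, 278.0, 13.0) [-17.4 -48.3]
None None
g None None
```

apply_moves([
  [-0.005, 0, 0, 0, -1],
  [-0.01, 0, 0, 0, -1],
  [-0.014, 0, 0, 0, -1],
  [-0.018, 0, 0, 0, -1],
  [-0.022, 0, 0, 0, -1],
])

```text
time_s: 12.5
ee_pos: [590.0, 137.0, 21.9]
ee_rot: [-179.8, -0.3, 38.1]
force: [-0.9, 10.2, 0.3]
gripper_width: 0.3
gripper_force: 4.2
```

apply_moves([
  [-0.004, 0, 0, 0, -1],
  [-0.007, 0, 0, 0, -1],
  [-0.01, 0, 0, 0, -1],
  [-0.01, 0, 0, 0, -1],
])

```text
time_s: 12.9
ee_pos: [581.5, 126.9, 21.0]
ee_rot: [180.0, 0.0, 38.3]
force: [-0.0, -0.6, 0.1]
gripper_width: 0.1
gripper_force: 0.0
```

```bash
cat > k.py <<'E'
from h import *
import sys
b=cams.grab_frame('scene');tcp();go(39,-3,20.3,17.4)
cv2.imwrite(sys.argv[1],b)
m=cv2.inRange(cv2.cvtColor(b,cv2.COLOR_BGR2HSV),(0,150,80),(7,255,255));n,l,st,c=cv2.connectedComponentsWithStats(m[240:300,290:350])
for i in range(1,n):
    if st[i,4]>3:
        q=c[i]+[290,240]; s=inv(ray('scene',*q,43.5)); print(q.round(1),st[i,4],s,'keeper deg',np.degrees(np.arctan2(s[1]+28,s[0]-40)).round(0))
amber(b,26)
E
python3 k.py pics/s13.png
```

```text
tcp slide [50.6 -0.2] 20.8 38.3 F [ 0.3 -0.  -0.3] 12.95
world [571.8 120.1  20.3] now [581.6 126.9  20.8] yaw [1.7998e+02 4.0000e-02 3.8310e+01] delta [-0.0119 -0.0007  0.0005] turn -0.0028 F [ 0.3 -0.  -0.3] w 0.4 t 12.95
[314.7 259.1] 10 [27.  -1.9] keeper deg 116.0
[321.9 278. ] 11 [-17.3 -48.4] keeper deg -160.0
amber px 305.9 268.9 area 120.0 slide [-1.5  8.7]
```

apply_moves([
  [-0.003, 0, 0, 0, -1],
  [-0.006, 0, 0, 0, -1],
  [-0.009, 0, 0, 0, -1],
  [-0.011, 0, 0, 0, -1],
  [-0.011, 0, 0, 0, -1],
])

```text
time_s: 13.45
ee_pos: [573.3, 120.8, 20.8]
ee_rot: [-180.0, -0.0, 38.3]
force: [1.1, 0.8, 0.4]
gripper_width: 0.7
gripper_force: 0.8
```

```bash
python3 k.py pics/s14.png
```

```text
tcp slide [40.6 -2.9] 20.8 38.3 F [0.4 1.  0.4] 13.5
world [571.8 120.1  20.3] now [573.2 120.8  20.8] yaw [-1.7999e+02 -3.0000e-02  3.8310e+01] delta [-0.0016 -0.0003  0.0005] turn -0.003 F [0.4 1.  0.4] w 0.4 t 13.5
[315.5 262. ] 10 [19.7 -8.5] keeper deg 136.0
[321.9 278.2] 12 [-17.7 -48.7] keeper deg -160.0
amber px 306.0 268.9 area 119.0 slide [-1.5  8.4]
```

apply_moves([
  [-0.001, 0, 0, 0, -1],
  [-0.002, 0, 0, 0, -1],
  [-0.002, 0, 0, 0, -1],
])

```text
time_s: 13.8
ee_pos: [573.0, 120.5, 21.0]
ee_rot: [180.0, -0.2, 38.3]
force: [2.4, 3.9, -2.3]
gripper_width: 0.5
gripper_force: 2.6
```

apply_moves([
  [-0.001, 0, 0, 0, -1],
  [-0.002, 0, 0, 0, -1],
  [-0.002, 0, 0, 0, -1],
])

```text
time_s: 14.1
ee_pos: [572.9, 120.3, 21.2]
ee_rot: [179.9, -0.4, 38.3]
force: [5.8, 7.7, -3.3]
gripper_width: 0.6
gripper_force: 4.5
```

```bash
python3 k.py pics/s15.png
```

```text
tcp slide [40.1 -3.2] 21.1 38.3 F [ 6.1  7.1 -3.2] 14.15
world [571.8 120.1  20.3] now [572.9 120.3  21.1] yaw [179.95  -0.41  38.26] delta [-0.001  -0.0006  0.0008] turn -0.0038 F [ 6.1  7.1 -3.2] w 0.6 t 14.15
[315.5 262. ] 10 [19.7 -8.5] keeper deg 136.0
[321.9 278.2] 12 [-17.7 -48.7] keeper deg -160.0
amber px 305.9 268.9 area 118.0 slide [-1.6  8.5]
```

The keeper has stopped hard at 136°, the same angle as the green one (137°), so it is against its stop. I'll retreat and verify from the top camera.

apply_moves([
  [0.01, 0, 0, 0, -1],
  [0.03, 0, 0, 0, -1],
  [0.048, 0, 0, 0, -1],
  [0.048, 0, -0.04, 0, -1],
  [0.048, 0, -0.08, 0, -1],
])

```text
time_s: 14.65
ee_pos: [605.9, 147.6, 99.6]
ee_rot: [-179.9, 0.4, 38.4]
force: [0.5, -0.4, 0.9]
gripper_width: 0.5
gripper_force: 0.0
```

apply_moves([
  [0, 0, -0.05, 0, -1],
  [0, 0, -0.1, 0, -1],
  [-0.02, 0.04, -0.1, 0, -1],
  [-0.04, 0.08, -0.1, 0, -1],
])

```text
time_s: 15.05
ee_pos: [626.0, 60.2, 202.8]
ee_rot: [179.9, -0.0, 38.5]
force: [-0.3, -0.2, -0.3]
gripper_width: 0.6
gripper_force: 0.0
```

```bash
python3 k.py pics/s16.png; python3 -c "
from h import *
print(env.state()['ee_pos']);T=R.from_euler('xyz',[180,0,38.3],degrees=True).as_matrix().T;print(T@[-130,230,0])"
```

```text
tcp slide [ 65.7 -86.3] 201.4 38.2 F [ 0.6 -4.9 -1. ] 15.1
world [571.8 120.1  20.3] now [626.7  52.  201.4] yaw [179.65   0.25  38.17] delta [-0.0011 -0.0875  0.1811] turn -0.0054 F [ 0.6 -4.9 -1. ] w 0.2 t 15.1
[315.5 262.5] 8 [18.2 -9.3] keeper deg 139.0
[322.  278.2] 10 [-17.7 -48.9] keeper deg -160.0
amber px 306.0 268.7 area 108.0 slide [-0.8  8.7]
[626.70691051  52.00284836 201.42140632]
[ 4.05282491e+01 -2.61069839e+02 -3.19718343e-14]
```

apply_moves([
  [0.008, -0.045, 0, 0, -1],
  [0.016, -0.09, 0, 0, -1],
  [0.024, -0.135, 0, 0, -1],
  [0.032, -0.18, 0, 0, -1],
  [0.04, -0.225, 0, 0, -1],
])

```text
time_s: 15.6
ee_pos: [515.8, 262.4, 200.2]
ee_rot: [180.0, 0.2, 38.3]
force: [0.9, 0.5, 0.2]
gripper_width: 0.3
gripper_force: 0.0
```

apply_moves([
  [0.0, -0.045, 0, 0, -1],
  [0.0, -0.09, 0, 0, -1],
  [0.0, -0.12, 0, 0, -1],
  [0, -0.12, 0, 0, -1],
])

```text
time_s: 16.0
ee_pos: [440.3, 357.8, 200.2]
ee_rot: [-180.0, 0.2, 38.6]
force: [1.2, -0.9, 0.2]
gripper_width: 0.3
gripper_force: 0.0
```

```bash
python3 k.py pics/s17.png; python3 -c "
from h import *
a=cams.grab_frame('top');cv2.imwrite('pics/t17.png',a);z=cv2.imread('pics/top0.png')
t=blob('top',a,(8,130,150),(22,255,255),(290,220,380,290));print('top amber',t,[inv(ray('top',*t[:2],h)) for h in (26,32)])
for n,i in(('now',a),('before',z)):
  m=cv2.inRange(cv2.cvtColor(i,cv2.COLOR_BGR2HSV),(0,150,80),(6,255,255));k,l,st,c=cv2.connectedComponentsWithStats(m[215:285,310:390])
  for j in range(1,k):
    q=c[j]+[310,215]; print(n,q.round(1),st[j,4],inv(ray('top',*q,48)))
  print(n,'green',blob('top',i,(50,130,60),(85,255,255),(345,220,390,260)))
print(env.state()['qvel'].round(2),env.state()['ee_pos'])
"
```

```text
tcp slide [  2.6 264.2] 200.2 38.5 F [ 0.1 -0.  -0.3] 16.05
world [571.8 120.1  20.3] now [441.7 356.4 200.2] yaw [1.7996e+02 1.6000e-01 3.8510e+01] delta [-0.0453  0.2659  0.1799] turn 0.0006 F [ 0.1 -0.  -0.3] w 0.7 t 16.05
[315.5 262.5] 8 [18.2 -9.3] keeper deg 139.0
[321.9 278.2] 12 [-17.7 -48.7] keeper deg -160.0
amber px 306.0 268.7 area 108.0 slide [-0.8  8.7]
top amber (335.55080213903744, 251.47058823529412, 187.0) [array([-1.3,  8.7]), array([-2.1,  9.2])]
now [339.4 239.6] 13 [18.2 -8.3]
now [360.8 247.8] 13 [-18.2 -46.8]
now green (363.6024844720497, 239.11801242236024, 161.0)
before [330.8 227.9] 17 [51.3 -0.2]
before [360.8 247.8] 13 [-18.2 -46.8]
before green (363.60377358490564, 239.1572327044025, 159.0)
[-1.91  0.03 -0.31 -0.01 -0.37 -0.05] [442.65548465 355.55127179 200.31873553]
```

Both cameras agree that the amber filter is seated (z = 26, about 1 mm off centre). The keeper post is at (18.2,-8.3), mirroring the green one, which is unchanged. Handing in.

```bash
python3 -c "
from workcell import env
print(env.job_done())"
```

```text
the job is handed in; nothing more can be done
None
```

The amber filter is seated flat in its pocket and its keeper is closed against its stop; the green filter and its keeper have not moved, and I handed the job in at about 16 s.

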